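# Put the rinsed varnish cup on its drying peg

## Task

Two rinsed steel varnish cups lie on their sides in the draining cradles. Take the deep cup and put it upside down over the tall drying peg so that its rim stands flat on the round foot of the peg; set it down rather than drop it. Leave the shallow cup lying where it is.

Things in the scene. Friction and masses are not known exactly. Their poses are not given: they have to be found in the camera images.
- deep_cup: Steel cup 60 mm across, 100 tall, wall 3, 150 g. Origin: centre of closed bottom's outer face; z axis: bottom to open mouth (rim at z=100). Starts lying, mouth within 35 deg of +x, 25 deg downhill, mid-length 71 mm above the table, in a fixed 2-rod cradle 50 mm wide, wholly below it; rod ends 15 mm high stop the rim, so lift straight up. Grip across the diameter, both sides free.
- shallow_cup: The shallow cup, to be left alone: same steel and 60 mm diameter, 55 mm tall, lying in an identical cradle. Origin and axes as for the deep cup, rim at z = 55 mm.
- tall_peg: Fixed pale wooden stand: round foot 110 mm in diameter, 12 mm thick, with one upright round peg at its centre, 16 mm in diameter, 75 mm high above the foot (rounded top 87 mm above the table). Origin: centre of the foot's underside on the table; z up; yaw has no meaning. The deep cup goes over it until its rim rests on the foot; it then clears the peg's top.
- short_peg: The short drying peg, not to be used: the same stand, but its peg is only 30 mm high above the foot. Origin and axes as for the tall peg.
Mind the look-alikes: they are no part of the job. Leave any orange look-alike of the deep_cup alone.

How it is judged:
At the end, for the whole second after the job is handed in: The deep cup stands mouth down over the tall peg: axis within 22 mm of the peg's and within 10 degrees of vertical, its closed bottom (now on top) 112 mm above the table within 5 mm, so the rim is on the foot; it is at rest, and the shallow cup lies within 30 mm of where it was (horizontal distance between deep_cup and tall_peg below 0.022 m and z of deep_cup in the frame of tall_peg between 0.107 and 0.117 m and angle between deep_cup's own z axis and vertical above 2.967 rad and linear speed of deep_cup below 0.03 m/s and distance of shallow_cup from where it was at the start of the episode below 0.03 m); the robot touches nothing.
It fails at once if the deep cup is dropped: out of the fingers it falls or flies faster than 0.7 m/s (linear speed of deep_cup above 0.7 m/s and contact force between the fingers and deep_cup below 0.1 N).
It fails at once if the shallow cup is moved more than 30 mm from where it lay (distance of shallow_cup from where it was at the start of the episode above 0.03 m).
It also fails if it takes over 42 s, if anything falls off the work surface, if the arm or the gripper's body presses on something with over 40 N, if the wrist force passes 120 N, or if a joint passes its speed limit or range.

## Robot

A 6-joint arm with a two-finger parallel gripper is mounted at the origin on the work surface. World frame = base frame: x ahead of the robot, y to its left, z up, the work surface at z = 0. Lengths are in m, angles in rad, forces in N, time in s.
With the tool pointing down it reaches from about 0.25 to 0.725 m from the base axis. Payload 4 kg.
Tool frame: the origin (TCP) lies at the very end of the fingers, on their centre line; the grasp point (between the pads) lies bot.grasp_offset behind it (bot.grasp_offset is the distance from the TCP to the grasp point, in m); z points along the fingers, y is the direction in which the jaws open and shut (so a half turn about z gives the same grasp; the last joint's range is limited). The gripper opens to 85 mm and grips with 20 to 120 N. Pads are 22 mm wide; open, the fingers measure 114 mm over their backs; the gripper's body (76 mm by 85 mm) begins 54 mm behind the grasp point. The pads swing forward as they close: fully open they stand 13 mm farther back than shut.
Start: joints at [-1.113, 0.241, 0.005, 1.335, 0, 1.571], TCP at [0.221, -0.449, 0.231] pointing down, gripper open.
Joint ranges: [-2.72, 2.72], [-1.05, 1.87], [-1.09, 1.28], [-1.99, 2.15], [-1.42, 1.44], [-3.14, 3.14]. Speed limits (rad/s): [2.79, 2.79, 3.14, 3.14, 3.14, 3.14].

## Interface

Orientations are given as a unit quaternion [x, y, z, w].
In Python, from workcell import bot gives the robot as it stands. The module is installed in compiled form; this text tells all that it offers.
- The arm moves only by the shell command python3 -m jog 'ROWS' [OPENING]. ROWS is JSON, a list that holds one entry, the list of rows, each a list of 6 numbers: the shift along the tool's x, y, z in m, then the turn, a rotation vector about the tool's x, y, z in degrees. In form: [[[dx, dy, dz, wx, wy, wz], ...]]. A call has 1 to 12 rows; each row shifts and turns the pose as measured when the row begins, along the tool's axes as they then stand; what a row does not reach is not made up. A row lasts 1/8 s, in which the tool goes at most 62.5 mm and 10.7 degrees, less where a joint would pass 70% of its speed; a pose out of reach is approached as far as the arm can. A call is refused whole if a number of a shift passes 0.0625 or a number of a turn 10.7, either way. A call with a gripper value outside its range is refused whole. OPENING is the finger opening in m, from 0 to 0.0854, set as the call begins (- or left out, the last holds). The fingers move at their own pace and stop on an object; the grip force is fixed at half the most. Time passes only in rows, so rows that do not move let the fingers close. It gives the time, the measured TCP pose, the force and the opening at its end, in the units of the state.
- bot.get_obs(): the state, without advancing time (a new reading comes with each control period).
- bot.camera(name): name is "scene" or "side" or "wrist"; returns a dict with "pixels" (400x640x3 uint8, red, green, blue), "fx", "fy", "cx", "cy" (pixels), "rvec" (rotation vector, rad) and "tvec" (3), from world to camera coordinates, as OpenCV has them. Camera axes: x right, y down, z forward; pixel columns grow to the right and rows downward; lengths in m; the calibration is good to about 2 mm. A picture is of the moment at which its call begins. There is no depth.
- bot.job_done(): hands the job in, once; it reports no verdict.
The state is a dict: "clock": time; "joint_pos": joint angles; "joint_vel": joint speeds; "tau": joint torques, N m; "eef_pos": TCP position; "tool_rot": TCP orientation; "ft_force": force on the tool from outside, world axes, zero at the start; "ft_torque": the same for the moment, N m; "grip_width": finger opening in m.
Only numpy, scipy, OpenCV 4.12 (cv2) and the standard library are available. Lean on these libraries where they do the work, as an engineer would, in place of code of your own. Each camera call takes 0.05 s, during which the arm holds its last target. There are 200 camera calls.

## Working session

There is one attempt and no reset: what is moved stays moved. The work goes in short steps, Python scripts to look and compute and a shell command to move; the robot and the scene stay as the last step left them, time stands still between calls to the robot, and variables do not carry over. Pictures are saved under pics/ and viewed, on a budget of 10 in all, crops included, one or two more only if the job needs it, and the job is handed in when it is done.

```bash
mkdir -p pics; python3 - <<'E'
from workcell import bot
import cv2,numpy as np
print(bot.get_obs(),bot.grasp_offset)
for n in("scene","side"):
    c=bot.camera(n);cv2.imwrite(f"pics/{n}0.png",c["pixels"][:,:,::-1]);np.save(f"{n}.npy",c,allow_pickle=True)
    R=cv2.Rodrigues(np.array(c["rvec"]))[0];print(n,c["fx"],c["cx"],c["cy"],-R.T@np.array(c["tvec"]),R[2])
E
```

```text
{'clock': 0.0, 'joint_pos': array([-1.11298895e+00,  2.41439937e-01,  3.74117183e-03,  1.33522581e+00,
       -5.38332967e-07,  1.57078511e+00]), 'joint_vel': array([-0.00188598, -0.00085712,  0.00015079, -0.00062572, -0.00156971,
        0.00117597]), 'tau': array([ 2.23115417e-04, -3.72320223e+01,  2.52406794e+01,  1.69873849e-02,
        1.01995374e-04, -1.23752464e-06]), 'eef_pos': array([ 0.22071041, -0.44794244,  0.23040598]), 'tool_rot': array([ 9.73913921e-01,  2.26915277e-01, -2.41716820e-04, -1.03630813e-03]), 'ft_force': array([-0.06501085, -0.53834718,  0.67656585]), 'ft_torque': array([ 0.03389507,  0.02894329, -0.01787653]), 'grip_width': 0.0852408191304474} 0.0187
scene 361.6559421811179 311.8491360732197 195.93139469944606 [ 1.13499694 -0.22245788  0.99141892] [-0.62510782  0.11132886 -0.77255815]
side 360.91501225998576 322.43847628041135 203.37016418739893 [0.26630644 0.86991081 0.78724454] [ 0.0885221  -0.803797   -0.58828073]
```

View pics/scene0.png

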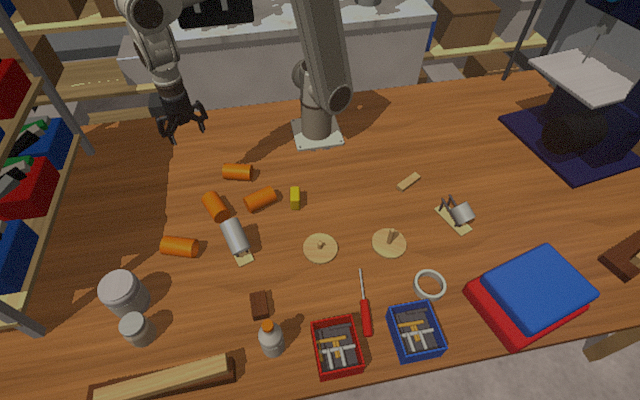

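View pics/side0.png

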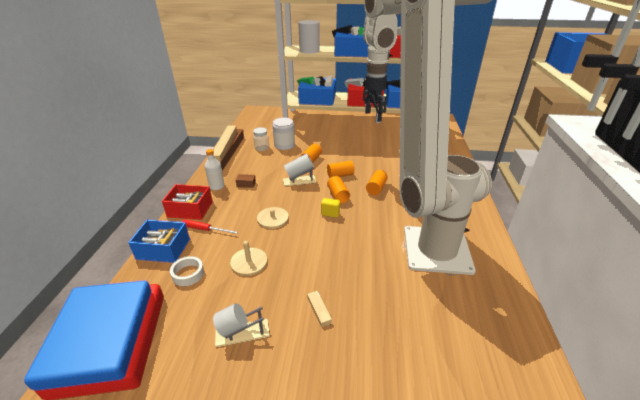

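Scene image: the steel long cup is at (235,238), and also at side (299,166). The candidates that could be taken for it are:
- the shallow steel cup at (461,212)
- orange cups at (237,172), (215,206), (261,199) and (179,247)
- grey jars at (122,290) and (135,328)

I choose (235,238). The tall peg is at (390,240) and the short one at (320,247). Next is a close crop.

```bash
cat > h.py <<'E'
import numpy as np,cv2
def load(n): return np.load(n+".npy",allow_pickle=True).item()
def ray(c,u,v):
    R=cv2.Rodrigues(np.array(c["rvec"]))[0];t=np.array(c["tvec"])
    d=R.T@np.array([(u-c["cx"])/c["fx"],(v-c["cy"])/c["fy"],1]);return -R.T@t,d/np.linalg.norm(d)
def plane(c,u,v,z):
    o,d=ray(c,u,v);return o+d*(z-o[2])/d[2]
def tri(c1,p1,c2,p2):
    o1,d1=ray(c1,*p1);o2,d2=ray(c2,*p2)
    s=np.linalg.lstsq(np.c_[d1,-d2],o2-o1,rcond=None)[0]
    a=o1+d1*s[0];b=o2+d2*s[1];return (a+b)/2,np.linalg.norm(a-b)
def proj(c,P): return cv2.projectPoints(np.array(P,float).reshape(-1,1,3),np.array(c["rvec"]),np.array(c["tvec"]),np.array([[c["fx"],0,c["cx"]],[0,c["fy"],c["cy"]],[0,0,1]]),None)[0].reshape(-1,2)
E
python3 - <<'E'
from h import *
s,d=load("scene"),load("side")
a=cv2.resize(s["pixels"][190:280,170:270],None,fx=4,fy=4,interpolation=cv2.INTER_CUBIC)
b=cv2.resize(d["pixels"][130:200,260:350],None,fx=4.4444,fy=4.4444,interpolation=cv2.INTER_CUBIC)
b=cv2.copyMakeBorder(b,0,max(0,a.shape[0]-b.shape[0]),0,0,cv2.BORDER_CONSTANT)
cv2.imwrite("pics/crop.png",np.hstack([a,b])[:,:,::-1])
# foot: pale wood blobs
for n,c,pts in(("scene",s,[(390,242),(320,247)]),("side",d,[(249,262),(273,218)])):
    hsv=cv2.cvtColor(c["pixels"],cv2.COLOR_RGB2HSV)
    for p in pts:
        x,y=p;x+=8;y+=5
        lab=c["pixels"].astype(int);m=(abs(lab-lab[y,x]).sum(2)<70).astype(np.uint8)
        k,L,st,ce=cv2.connectedComponentsWithStats(m)
        i=L[y,x];print(n,p,lab[y,x],st[i],ce[i])
        cn=cv2.findContours((L==i).astype(np.uint8),cv2.RETR_EXTERNAL,cv2.CHAIN_APPROX_NONE)[0][0]
        P=np.array([plane(c,u,v,.012)[:2] for u,v in cn[:,0]],np.float32);print(cv2.minEnclosingCircle(P))
E
```

```text
scene (390, 242) [166 144  95] [372 228  34  30 703] [388.07681366 243.34708393]
((0.5749537348747253, 0.12249276787042618), 0.05640202760696411)
scene (320, 247) [167 142  96] [303 233  34  30 783] [319.50063857 247.56832695]
((0.5518364310264587, -0.09668771177530289), 0.055218543857336044)
side (249, 262) [249 226 165] [230 248  37  25 586] [247.84812287 260.3003413 ]
((0.5732842683792114, 0.12061546742916107), 0.054118163883686066)
side (273, 218) [242 228 166] [257 207  31  19 417] [272.21582734 216.36450839]
((0.5482013821601868, -0.09591136127710342), 0.05436428636312485)
```

View pics/crop.png

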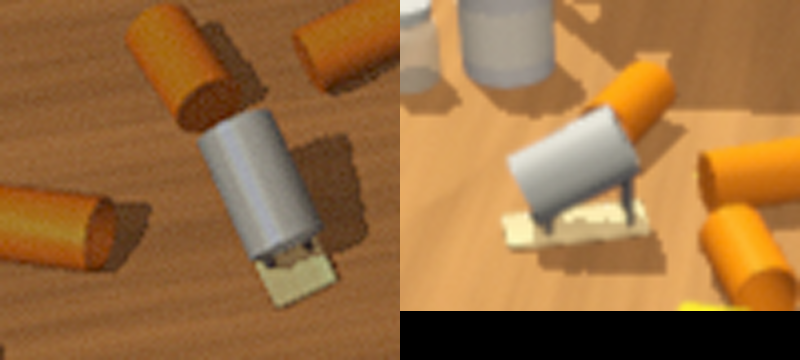

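The crop shows one grey steel cup, open end down-right, over a cradle on a pale base: the scene axis runs (229,220)→(241,252). An orange cup sits right behind its bottom end. Next I triangulate it.

```bash
python3 - <<'E'
from h import *
s,d=load("scene"),load("side")
S=np.array([[200,130],[270,110],[320,235],[248,258]])/4+[170,190]
D=np.array([[612-400,108],[640-400,165],[530-400,215],[510-400,158]])/4.4444+[260,130]
print(tri(s,S.mean(0),d,D.mean(0)))
b,_=tri(s,S[:2].mean(0),d,D[:2].mean(0));r,_=tri(s,S[2:].mean(0),d,D[2:].mean(0))
print(b,r,np.linalg.norm(r-b),np.degrees(np.arctan2(*(r-b)[1::-1])))
# scene only: corners of silhouette at axis height
for z0,z1 in((.092,.05),):
    p=plane(s,*S[:2].mean(0),z0);q=plane(s,*S[2:].mean(0),z1);print(p,q,np.degrees(np.arctan2(*(q-p)[1::-1])))
# project model check
m=tri(s,S.mean(0),d,D.mean(0))[0];m[2]=.071
for psi in(-10,0,5,10,15):
    a=np.array([np.cos(np.radians(psi))*.906,np.sin(np.radians(psi))*.906,-.4226])
    P=[m-.05*a,m+.05*a];print(psi,proj(s,P).round(1).tolist(),proj(d,P).round(1).tolist())
print(S[:2].mean(0),S[2:].mean(0),D[:2].mean(0),D[2:].mean(0))
# orange cup behind
for c,p in((s,(215,206)),):print(plane(c,*p,.03))
E
```

```text
(array([ 0.49455115, -0.34879503,  0.06757864]), np.float64(0.001916676972675984))
[ 0.44807154 -0.36097628  0.08917365] [ 0.54088599 -0.33647035  0.04640032] 0.10509338595054588 14.790364777607218
[ 0.450885   -0.36023616  0.092     ] [ 0.5437535  -0.33572361  0.05      ] 14.785947073459605
-10 [[235.1, 218.7], [233.9, 251.5]] [[309.5, 162.7], [288.2, 168.7]]
0 [[232.5, 219.0], [236.5, 251.3]] [[310.0, 161.7], [287.7, 169.7]]
5 [[231.2, 219.2], [237.9, 251.0]] [[310.1, 161.2], [287.5, 170.2]]
10 [[229.9, 219.5], [239.2, 250.6]] [[310.1, 160.7], [287.5, 170.8]]
15 [[228.6, 220.0], [240.4, 250.2]] [[310.0, 160.2], [287.5, 171.3]]
[228.75 220.  ] [241.    251.625] [310.85050851 160.71280713] [287.00027    171.96291963]
[ 0.33599105 -0.41281749  0.03      ]
```

```bash
python3 -m jog '[[[0.036,0.004,0.005,0,0,0],[0.036,0.004,0.005,0,0,0],[0.036,0.004,0.005,0,0,0],[0.036,0.004,0.005,0,0,0],[0.036,0.004,0.005,0,0,0],[0.036,0.004,0.005,0,0,0],[0.036,0.004,0.005,0,0,0],[0.036,0.004,0.005,0,0,0],[0,0,0,0,0,5.7],[0,0,0,0,0,5.7],[0,0,0,0,0,0]]]' 0.0854
cat > st.py <<'E'
from workcell import bot
from scipy.spatial.transform import Rotation as Ro
import numpy as np,sys
np.set_printoptions(precision=4,suppress=True)
o=bot.get_obs();R=Ro.from_quat(o["tool_rot"]).as_matrix()
print(o["clock"],"p",o["eef_pos"],"j",np.degrees(o["joint_pos"]),"F",o["ft_force"],"w",o["grip_width"]);print(R)
if len(sys.argv)>3: 
    t=np.array([float(a) for a in sys.argv[1:4]]);print("to go (tool)",R.T@(t-o["eef_pos"]))
E
python3 st.py .4915 -.349 .054
python3 - <<'E'
from workcell import bot
import cv2,numpy as np
c=bot.camera("wrist");np.save("wrist.npy",c,allow_pickle=True);cv2.imwrite("pics/w1.png",c["pixels"][:,:,::-1])
E
```

```text
clock: 1.48
eef_pos: [0.4994, -0.3439, 0.1811]
tool_rot: [0.992, 0.126, -0.005, -0.006]
ft_force: [0.4, -0.3, -0.2]
grip_width: 0.0856
1.475 p [ 0.4994 -0.3439  0.1811] j [-34.5977  27.9984  13.4863  76.3552   0.0889 130.9389] F [ 0.3728 -0.2554 -0.1713] w 0.08563651840899973
[[ 0.9683  0.2497 -0.0116]
 [ 0.2498 -0.9682  0.0099]
 [-0.0087 -0.0124 -0.9999]]
to go (tool) [-0.0078  0.0045  0.1271]
```

View pics/w1.png

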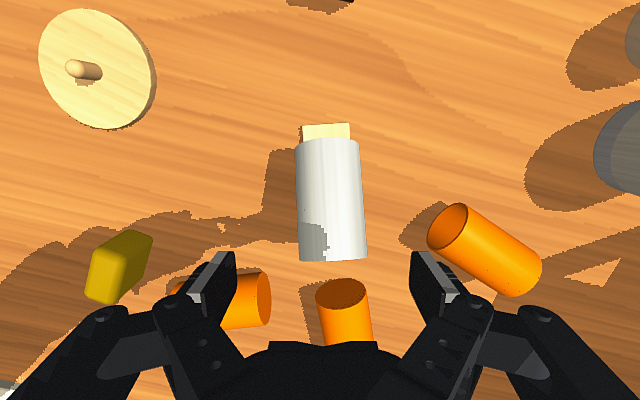

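The wrist view shows the cup from its bottom at (333,259) to its rim at (326,140). The cradle base is beyond the rim, and the orange cup at (342,310) is separate from it.

```bash
python3 - <<'E'
from h import *
w=load("wrist");hsv=cv2.cvtColor(w["pixels"],cv2.COLOR_RGB2HSV)
m=((hsv[:,:,1]<60)&(hsv[:,:,2]>90)).astype(np.uint8);k,L,st,ce=cv2.connectedComponentsWithStats(m);i=L[200,325];print(st[i],ce[i])
cn=cv2.findContours((L==i).astype(np.uint8),0,1)[0][0];r=cv2.minAreaRect(cn);print(r)
print(ray(w,320,200))
p=plane(w,333,259,.092);q=plane(w,326.5,141,.05)
print(p,q,(p+q)/2,np.degrees(np.arctan2(*(q-p)[1::-1])))
for psi in(12,15):
    y=np.radians(psi);a=np.array([np.cos(y)*.906,np.sin(y)*.906,-.4226]);n=np.array([-np.sin(y),np.cos(y),0]);mm=np.array([.496,-.348,.071])
    print(psi,proj(w,[mm-.05*a+.03*n,mm-.05*a-.03*n,mm+.05*a+.03*n,mm+.05*a-.03*n]).round().tolist())
E
```

```text
[ 294  127   73  134 8096] [329.32238142 199.34893775]
((329.8270263671875, 193.10769653320312), (134.46725463867188, 67.8441390991211), 87.45519256591797)
(array([ 0.57253631, -0.32653077,  0.32322529]), array([-0.29099289, -0.05409107, -0.9551949 ]))
[ 0.45265554 -0.36404867  0.092     ] [ 0.54544197 -0.33373402  0.05      ] [ 0.49904875 -0.34889134  0.071     ] 18.092955622631738
12 [[291.0, 257.0], [360.0, 260.0], [298.0, 146.0], [363.0, 149.0]]
15 [[294.0, 258.0], [362.0, 258.0], [295.0, 148.0], [360.0, 148.0]]
```

```bash
python3 -m jog '[[[-0.007,0.006,0.02,0,0,-2.5],[0,0,0.02,0,0,0],[0,0,0.02,0,0,0],[0,0,0.015,0,0,0],[0,0,0,0,0,0]]]' 0.0854
python3 st.py .4927 -.350 .054
```

```text
clock: 2.15
eef_pos: [0.4921, -0.3519, 0.1042]
tool_rot: [0.989, 0.151, -0.005, -0.006]
ft_force: [-0.6, -0.6, 0.7]
grip_width: 0.0856
2.15 p [ 0.4921 -0.3519  0.1042] j [-35.5979  30.691    6.0595  66.2091   0.0683 127.0537] F [-0.6142 -0.6395  0.7037] w 0.08555490135134056
[[ 0.9545  0.2981 -0.0112]
 [ 0.2982 -0.9545  0.0095]
 [-0.0079 -0.0124 -0.9999]]
to go (tool) [ 0.0015 -0.001   0.0502]
```

```bash
python3 -m jog '[[[0.001,-0.001,0.018,0,0,0],[0,0,0.018,0,0,0],[0,0,0.014,0,0,0],[0,0,0.002,0,0,0],[0,0,0,0,0,0]]]' 0.0854
python3 -m jog '[[[0,0,0,0,0,0],[0,0,0,0,0,0],[0,0,0,0,0,0],[0,0,0,0,0,0],[0,0,0,0,0,0],[0,0,0,0,0,0],[0,0,0,0,0,0],[0,0,0,0,0,0]]]' 0.05; python3 st.py
```

```text
clock: 2.78
eef_pos: [0.4948, -0.3522, 0.055]
tool_rot: [0.988, 0.151, -0.002, -0.003]
ft_force: [0.4, -0.9, 0.5]
grip_width: 0.0855
clock: 3.78
eef_pos: [0.495, -0.3507, 0.0573]
tool_rot: [0.988, 0.152, -0.001, -0.004]
ft_force: [-0.7, 0.4, -0.3]
grip_width: 0.0592
3.775 p [ 0.495  -0.3507  0.0573] j [-35.4355  33.0084   2.4425  59.8873   0.2436 127.0754] F [-0.6733  0.3967 -0.3002] w 0.059220929793617344
[[ 0.9538  0.3005 -0.004 ]
 [ 0.3005 -0.9537  0.008 ]
 [-0.0014 -0.0089 -1.    ]]
```

```bash
python3 -m jog '[[[0,0,-0.008,0,0,0],[0,0,-0.015,0,0,0],[0,0,-0.02,0,0,0],[0,0,-0.025,0,0,0],[0,0,-0.03,0,0,0],[0,0,-0.03,0,0,0],[0,0,-0.03,0,0,0],[0,0,-0.03,0,0,0],[0,0,-0.03,0,0,0],[0,0,-0.015,0,0,0],[0,0,0,0,0,0]]]' 0.04; python3 st.py
python3 - <<'E'
from workcell import bot
import cv2,numpy as np
s=bot.camera("scene")["pixels"];d=bot.camera("side")["pixels"]
f=lambda a:cv2.resize(a,None,fx=2,fy=2)
cv2.imwrite("pics/lift.png",np.hstack([f(s[100:300,150:350]),f(d[50:250,220:420])])[:,:,::-1])
E
```

```text
clock: 5.15
eef_pos: [0.4961, -0.3532, 0.3101]
tool_rot: [0.988, 0.152, 0.003, 0.001]
ft_force: [-0.4, -0.2, -1.2]
grip_width: 0.0589
5.15 p [ 0.4961 -0.3532  0.3101] j [-35.5448  26.0455  29.4314  93.0827   0.1837 126.9951] F [-0.4345 -0.2497 -1.1849] w 0.05894617676794114
[[ 0.9539  0.3     0.0062]
 [ 0.3001 -0.9539 -0.0005]
 [ 0.0057  0.0023 -1.    ]]
```

View pics/lift.png

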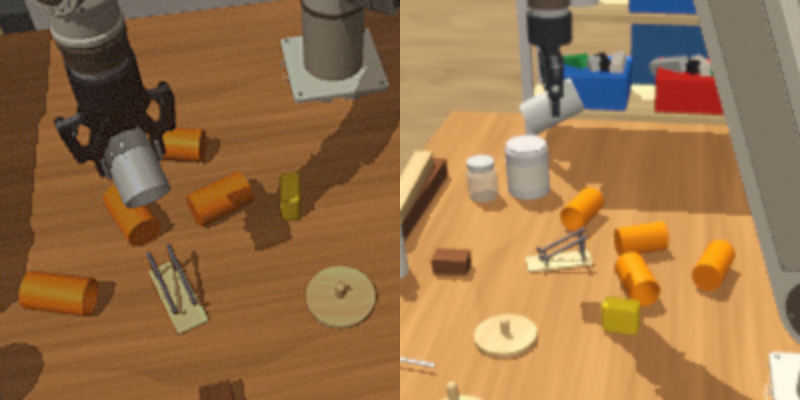

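Scene crop: the cup hangs in the fingers at (140,165), the cradle at (180,290) is empty, and nothing else has moved. Now I turn the cup about the vertical.

```bash
python3 -m jog '[[[0,0,0,0,0,-5],[0,0,0,0,0,-10],[0,0,0,0,0,-10.5],[0,0,0,0,0,-10.5],[0,0,0,0,0,-10.5],[0,0,0,0,0,-10.5],[0,0,0,0,0,-10.5],[0,0,0,0,0,-10.5],[0,0,0,0,0,-10.5],[0,0,0,0,0,-10.5],[0,0,0,0,0,-10.5],[0,0,0,0,0,-10.5]]]'
python3 -m jog '[[[0,0,0,0,0,-10.5],[0,0,0,0,0,-10.5],[0,0,0,0,0,-10.5],[0,0,0,0,0,-10],[0,0,0,0,0,-8],[0,0,0,0,0,0]]]'; python3 st.py .45 .0956 .31
```

```text
clock: 6.75
eef_pos: [0.4889, -0.3482, 0.2907]
tool_rot: [0.339, 0.941, 0.006, -0.014]
ft_force: [0.4, -0.5, -1.6]
grip_width: 0.0593
clock: 7.5
eef_pos: [0.4854, -0.3459, 0.2819]
tool_rot: [-0.097, 0.995, 0.017, -0.017]
ft_force: [-0.3, 1.4, -0.6]
grip_width: 0.0586
7.5 p [ 0.4854 -0.3459  0.2819] j [-35.5458  26.9927  26.7093  92.4496   0.143  -46.6907] F [-0.2979  1.3598 -0.6225] w 0.05862670266238591
[[-0.9806 -0.1926 -0.0373]
 [-0.1937  0.9806  0.0298]
 [ 0.0309  0.0364 -0.9989]]
to go (tool) [-0.0499  0.4408 -0.0136]
```

```bash
python3 -m jog '[[[-0.003,0.02,-0.005,0,0,0],[-0.005,0.045,-0.005,0,0,0],[-0.005,0.045,-0.005,0,0,0],[-0.005,0.045,-0.005,0,0,0],[-0.005,0.045,-0.005,0,0,0],[-0.005,0.045,-0.005,0,0,0],[-0.005,0.045,-0.005,0,0,0],[-0.005,0.045,-0.005,0,0,0],[-0.005,0.045,-0.005,0,0,0],[-0.005,0.04,-0.005,0,0,0],[-0.003,0.02,0,0,0,0],[0,0,0,0,0,0]]]'; python3 st.py .45 .0956 .31
```

```text
clock: 9.0
eef_pos: [0.4475, 0.1177, 0.3506]
tool_rot: [-0.089, 0.996, 0.02, -0.017]
ft_force: [-0.5, -1.7, -1.8]
grip_width: 0.0589
9.0 p [0.4475 0.1177 0.3506] j [13.0448  9.7298 12.6737 94.5533  2.5784  2.7456] F [-0.4696 -1.74   -1.802 ] w 0.058929873316695774
[[-0.9834 -0.1773 -0.0375]
 [-0.1787  0.9832  0.0375]
 [ 0.0302  0.0436 -0.9986]]
to go (tool) [ 0.0002 -0.0239  0.0396]
```

```bash
python3 -m jog '[[[0,0,0,2.5,-4,0],[0,0,0,0,-9.5,0],[0,0,0,0,-9.5,0],[0,0,0,0,-9.5,0],[0,0,0,0,-9.5,0],[0,0,0,0,-9.5,0],[0,0,0,0,-9.5,0],[0,0,0,0,-4,0],[0,0,0,0,0,0]]]'; python3 st.py
python3 - <<'E'
from workcell import bot
import cv2,numpy as np
for n in("scene","side"):
    c=bot.camera(n);np.save(n+".npy",c,allow_pickle=True)
s=np.load("scene.npy",allow_pickle=True).item()["pixels"];d=np.load("side.npy",allow_pickle=True).item()["pixels"]
f=lambda a:cv2.resize(a,None,fx=2,fy=2)
cv2.imwrite("pics/tilt.png",np.hstack([f(s[70:290,290:490]),f(d[80:300,200:400])])[:,:,::-1])
E
```

```text
clock: 10.12
eef_pos: [0.4391, 0.1111, 0.3423]
tool_rot: [-0.069, 0.842, 0.045, 0.533]
ft_force: [0.4, 0.1, -1.3]
grip_width: 0.0591
10.125 p [0.4391 0.1111 0.3423] j [ 21.3599 -34.4903 -55.2289   5.0556 -10.7206   5.2519] F [ 0.3919  0.0577 -1.3208] w 0.059072424068537965
[[-0.422  -0.1639  0.8916]
 [-0.0685  0.9865  0.149 ]
 [-0.904   0.0018 -0.4275]]
```

View pics/tilt.png

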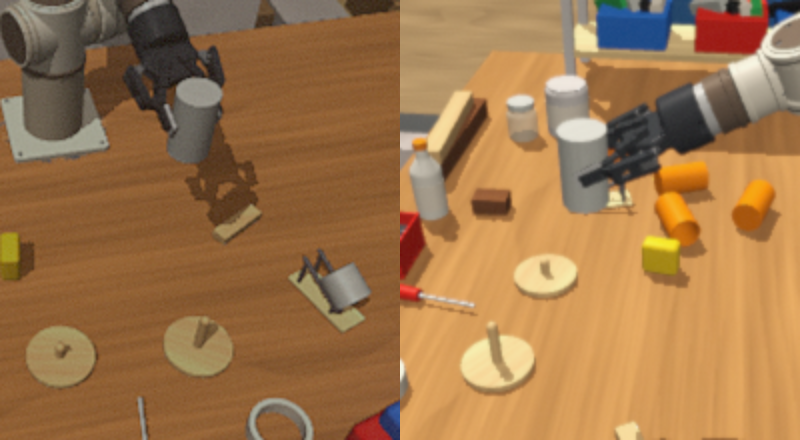

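```bash
python3 - <<'E'
from h import *
s,d=load("scene"),load("side")
g=np.array([.4224,.1083,.350])
cs=lambda x,y:(290+x/2,70+y/2)
cd=lambda x,y:(200+(x-400)/2,80+y/2)
print("obs scene",cs(199,92),cs(189,157),"side",cd(583,130),cd(584.5,203))
P=[g+[0,0,.045],g-[0,0,.055]]
print(proj(s,P),proj(d,P))
a,_=tri(s,cs(199,92),d,cd(583,130));b,_=tri(s,cs(189,157),d,cd(584.5,203));print(a,b,(a+b)/2, a-b)
for pt,c in((g,s),(g,d)):
    for dx in((0,0),(.1,0),(0,.1)):
        v=np.array([*dx,1]);q=proj(c,[g+.045*v,g-.055*v]);e=q[1]-q[0];print(dx,np.degrees(np.arctan2(e[0],e[1])).round(2))
e=np.array(cs(189,157))-cs(199,92);print(np.degrees(np.arctan2(*e)))
e=np.array(cd(584.5,203))-cd(583,130);print(np.degrees(np.arctan2(*e)))
E
```

```text
obs scene (389.5, 116.0) (384.5, 148.5) side (291.5, 145.0) (292.25, 181.5)
[[387.46720582 114.84628406]
 [382.11812691 143.48913047]] [[292.21132897 145.1414526 ]
 [294.146686   180.75959069]]
[0.42516306 0.11158305 0.39518294] [0.43135996 0.10991672 0.28929492] [0.42826151 0.11074989 0.34223893] [-0.0061969   0.00166633  0.10588802]
(0, 0) -10.58
(0.1, 0) -13.9
(0, 0.1) -16.95
(0, 0) 3.11
(0.1, 0) 9.42
(0, 0.1) 4.5
-8.74616226255521
1.177144885982063
```

The crop shows the cup upright, mouth down, tilted by only about 2°. The tall peg is at crop (200,340) in the scene view, and the shallow cup hasn't moved. Next I go above the peg.

```bash
python3 -m jog '[[[0.005,-0.001,0.015,0,2,0],[0.008,-0.0016,0.024,0,0,0],[0.008,-0.0016,0.024,0,0,0],[0.008,-0.0016,0.024,0,0,0],[0.008,-0.0016,0.024,0,0,0],[0.008,-0.0016,0.024,0,0,0],[0.008,-0.0016,0.024,0,0,0],[0.008,-0.0016,0.024,0,0,0],[0.004,-0.001,0.01,0,0,0],[0,0,0,0,0,0]]]'; python3 st.py .586 .1225 .17
```

```text
clock: 11.48
eef_pos: [0.6084, 0.1243, 0.2122]
tool_rot: [-0.064, 0.848, 0.045, 0.525]
ft_force: [0.2, -1.1, -1.3]
grip_width: 0.0589
11.475 p [0.6084 0.1243 0.2122] j [ 13.3319   7.0817 -53.7304 -34.3282  -3.6585   2.3919] F [ 0.1573 -1.1452 -1.3444] w 0.058867887958889795
[[-0.4408 -0.1563  0.8839]
 [-0.0617  0.9877  0.1439]
 [-0.8955  0.0089 -0.445 ]]
to go (tool) [ 0.0478  0.0014 -0.0012]
```

```bash
python3 -m jog '[[[0.01,0.0005,0,0,0,0],[0.015,0.0005,0,0,0,0],[0.015,0.0004,0,0,0,0],[0.005,0,0,0,0,0],[0,0,0,0,0,0]]]'; python3 st.py .586 .1225 .15
python3 - <<'E'
from workcell import bot
import cv2,numpy as np
for n in("scene","side"):
    c=bot.camera(n);np.save(n+".npy",c,allow_pickle=True)
s=np.load("scene.npy",allow_pickle=True).item()["pixels"];d=np.load("side.npy",allow_pickle=True).item()["pixels"]
f=lambda a:cv2.resize(a,None,fx=3,fy=3)
cv2.imwrite("pics/above.png",np.hstack([f(s[140:300,330:460]),f(d[140:300,190:320])])[:,:,::-1])
E
```

```text
clock: 12.1
eef_pos: [0.5946, 0.1236, 0.1769]
tool_rot: [-0.063, 0.845, 0.046, 0.528]
ft_force: [0.4, 0.7, -1.1]
grip_width: 0.0588
12.1 p [0.5946 0.1236 0.1769] j [ 13.828   12.7849 -58.2879 -45.0534  -4.175    2.7161] F [ 0.388   0.6775 -1.1306] w 0.05881987599316698
[[-0.4338 -0.1545  0.8877]
 [-0.0581  0.9879  0.1435]
 [-0.8991  0.0107 -0.4375]]
to go (tool) [ 0.028 -0.     0.004]
```

View pics/above.png

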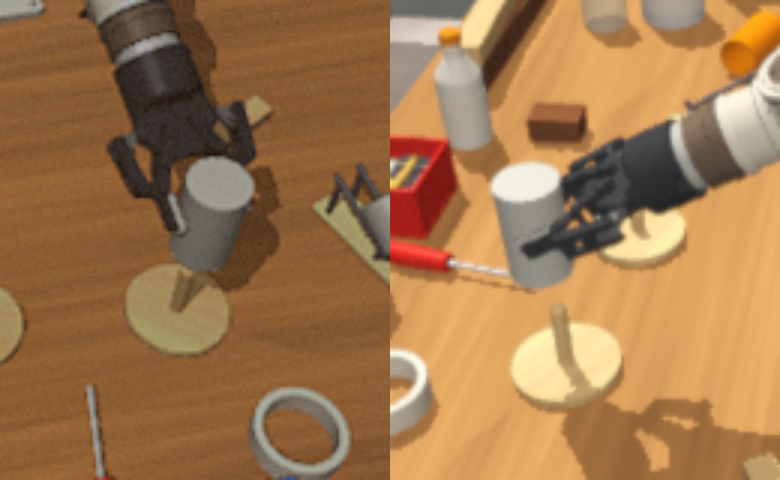

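```bash
python3 - <<'E'
from h import *
s,d=load("scene"),load("side")
cs=lambda x,y:(330+x/3,140+y/3); cd=lambda x,y:(190+(x-390)/3,140+y/3)
a,e1=tri(s,cs(219,184),d,cd(526,182));b,e2=tri(s,cs(203,254),d,cd(542,272));print("top",a,e1,"rim",b,e2)
# arm model
D=np.array([[27.9984,13.4863,76.3552,.4994,-.3439,.1811],[33.0084,2.4425,59.8873,.495,-.3507,.0573],[26.0455,29.4314,93.0827,.4961,-.3532,.3101],[9.7298,12.6737,94.5533,.4475,.1177,.3506],[7.0817,-53.7304,-34.3282,.6084,.1243,.2122],[12.7849,-58.2879,-45.0534,.5946,.1236,.1769]])
A=[];y=[]
for j2,j3,j4,X,Y,Z in D:
    q=np.radians(j2);f=q-np.radians(j3);p=f+np.radians(j4)
    A.append([np.sin(q),np.cos(f),np.cos(p),1,0]);y.append(np.hypot(X,Y));A.append([np.cos(q),-np.sin(f),-np.sin(p),0,1]);y.append(Z)
x,res,rk,sv=np.linalg.lstsq(np.array(A),np.array(y),rcond=None);print(x,np.abs(np.array(A)@x-y).max())
from scipy.optimize import fsolve
for p in(25.5,30,35,40):
  for Z in(.15,.1,.058):
    P=np.radians(p);r=.598
    F=lambda v:[x@[np.sin(v[0]),np.cos(v[1]),np.cos(P),1,0]-r,x@[np.cos(v[0]),-np.sin(v[1]),-np.sin(P),0,1]-Z]
    v=fsolve(F,np.radians([13,71]));print(p,Z,np.degrees([v[0],v[0]-v[1]]))
E
```

```text
top [0.5827611  0.12295227 0.22931533] 0.004340267378796224 rim [0.58437104 0.12433833 0.12468676] 0.009174125057940852
[ 0.49130977  0.39862887  0.41300872 -0.00402161  0.25847931] 0.003046988400724815
25.5 0.15 [ 19.63092351 -61.10320685]
25.5 0.1 [ 31.97876742 -62.4748115 ]
25.5 0.058 [ 42.43374686 -62.43032476]
30 0.15 [ 14.06798262 -57.66910895]
30 0.1 [ 25.07319251 -59.72512342]
30 0.058 [ 34.89831321 -60.3904057 ]
35 0.15 [  9.81610842 -53.35004408]
35 0.1 [ 19.24925876 -55.96525323]
35 0.058 [ 28.02824233 -57.24697394]
40 0.15 [  7.30791659 -48.65172694]
40 0.1 [ 15.31045164 -51.66581045]
40 0.058 [ 22.95965489 -53.40298515]
```

Crop: the cup stands upright above and slightly beyond the peg. Joint 3 would reach its limit during the descent, so I yaw the tool about the vertical by 20°, which frees up range.

```bash
python3 -m jog '[[[0,0,0,4,0,2],[0,0,0,7,0,3.4],[0,0,0,7,0,3.4],[0,0,0,0,0,0]]]'; python3 st.py .5865 .120 .15
```

```text
clock: 12.7
eef_pos: [0.5974, 0.1237, 0.1824]
tool_rot: [0.091, 0.842, -0.048, 0.53]
ft_force: [0.9, 0.1, -1.6]
grip_width: 0.0594
12.7 p [0.5974 0.1237 0.1824] j [ 28.3364  13.7172 -51.5428 -33.2242 -35.1276  20.8291] F [ 0.9292  0.1182 -1.5709] w 0.05942048104206737
[[-0.4218  0.2045  0.8834]
 [ 0.103   0.9787 -0.1774]
 [-0.9008  0.0162 -0.4338]]
to go (tool) [ 0.0334 -0.0064  0.0051]
```

```bash
python3 -m jog '[[[0.013,-0.003,-0.002,0,0,0],[0.014,-0.003,0.003,0,0,0],[0.008,-0.001,0.003,0,0,0],[0,0,0,0,0,0]]]'; python3 st.py .586 .119 .12
```

```text
clock: 13.2
eef_pos: [0.5853, 0.1193, 0.1507]
tool_rot: [0.089, 0.841, -0.045, 0.531]
ft_force: [-0.2, 0.2, -2.0]
grip_width: 0.0587
13.2 p [0.5853 0.1193 0.1507] j [ 28.3874  18.5006 -55.3245 -42.1282 -34.8103  20.6517] F [-0.2157  0.2202 -1.965 ] w 0.05868264424570343
[[-0.4195  0.1976  0.886 ]
 [ 0.1024  0.9801 -0.1701]
 [-0.902   0.0194 -0.4314]]
to go (tool) [ 0.0273 -0.0008  0.0139]
```

```bash
python3 -m jog '[[[0.012,0,0.006,0,0,0],[0.015,0,0.0075,0,0,0],[0.015,0,0.0075,0,0,0],[0.009,0,0.0045,0,0,0],[0,0,0,0,0,0]]]'; python3 st.py .586 .119 .07
python3 - <<'E'
from workcell import bot
import cv2,numpy as np
s=bot.camera("scene")["pixels"];d=bot.camera("side")["pixels"]
f=lambda a:cv2.resize(a,None,fx=3,fy=3)
cv2.imwrite("pics/low.png",np.hstack([f(s[150:310,330:460]),f(d[160:320,190:320])])[:,:,::-1])
E
```

```text
clock: 13.82
eef_pos: [0.5897, 0.1193, 0.0973]
tool_rot: [0.09, 0.839, -0.042, 0.534]
ft_force: [-0.4, 0.4, -1.6]
grip_width: 0.0589
13.825 p [0.5897 0.1193 0.0973] j [ 27.9783  29.7646 -56.9841 -55.7352 -34.3648  20.3445] F [-0.3638  0.3654 -1.6066] w 0.058893008347146725
[[-0.4127  0.1957  0.8896]
 [ 0.1057  0.9803 -0.1666]
 [-0.9047  0.0253 -0.4253]]
to go (tool) [ 0.0262 -0.0017  0.0083]
```

View pics/low.png

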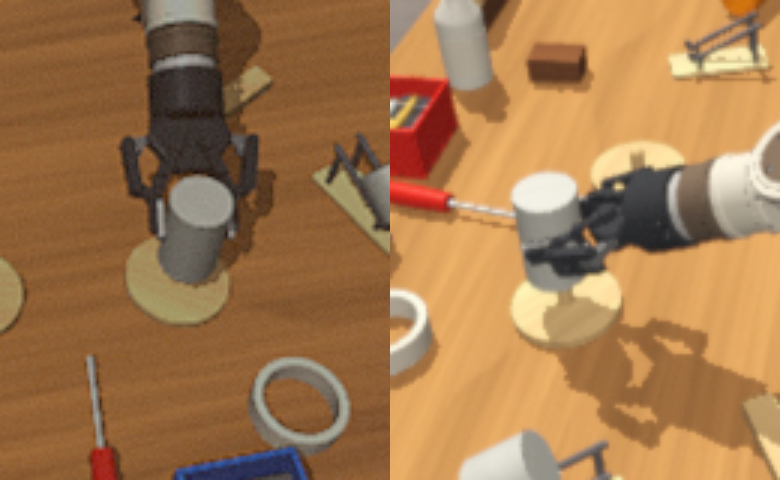

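Crop: the peg has entered the mouth, and in the side view the rim is at (552,280) around the peg at (564,295). The cup is several mm too far in +x, so I correct that while lowering.

```bash
python3 -m jog '[[[0.008,-0.001,0,0,0,0],[0.008,-0.001,0.001,0,0,0],[0.007,0,0.002,0,0,0],[0.003,0,0.001,0,0,0],[0,0,0,0,0,0]]]'; python3 st.py .582 .119 .06
```

```text
clock: 14.55
eef_pos: [0.5826, 0.1201, 0.073]
tool_rot: [0.09, 0.838, -0.041, 0.536]
ft_force: [-0.3, 0.7, -2.0]
grip_width: 0.0587
14.55 p [0.5826 0.1201 0.073 ] j [ 28.6172  35.0715 -58.2879 -62.385  -34.8922  20.7248] F [-0.3276  0.6523 -2.033 ] w 0.05866571625717065
[[-0.4092  0.1951  0.8913]
 [ 0.1074  0.9804 -0.1653]
 [-0.9061  0.0281 -0.4221]]
to go (tool) [ 0.0119 -0.0016  0.0051]
```

```bash
python3 -m jog '[[[0.004,0,0.002,0,0,0],[0.004,0,0.002,0,0,0],[0,0,0,0,0,0]]]'; python3 -m jog '[[[0.003,0,0.0015,0,0,0],[0,0,0,0,0,0]]]'; python3 st.py .582 .119 .06
```

```text
clock: 14.92
eef_pos: [0.5832, 0.1205, 0.0637]
tool_rot: [0.09, 0.838, -0.041, 0.536]
ft_force: [0.3, -0.6, -2.4]
grip_width: 0.0588
clock: 15.18
eef_pos: [0.5835, 0.1206, 0.0602]
tool_rot: [0.09, 0.838, -0.041, 0.536]
ft_force: [-0.4, 0.0, -1.2]
grip_width: 0.0594
15.175 p [0.5835 0.1206 0.0602] j [ 28.6236  37.8505 -58.2143 -65.1473 -34.899   20.7288] F [-0.3935  0.026  -1.2256] w 0.05938956364172226
[[-0.4084  0.1951  0.8917]
 [ 0.1078  0.9804 -0.1651]
 [-0.9064  0.0287 -0.4214]]
to go (tool) [ 0.0006 -0.0019 -0.0009]
```

No contact yet, so I go down in small steps.

```bash
for i in 1 ; do python3 -m jog '[[[0.002,0,0.001,0,0,0],[0,0,0,0,0,0]]]'; python3 -m jog '[[[0.002,0,0.001,0,0,0],[0,0,0,0,0,0]]]';  python3 -m jog '[[[0.002,0,0.001,0,0,0],[0,0,0,0,0,0]]]'; done | grep -E "eef|force"
```

```text
eef_pos: [0.5837, 0.1207, 0.0581]
ft_force: [0.4, -1.2, -1.7]
eef_pos: [0.5846, 0.1207, 0.0582]
ft_force: [-0.4, -0.4, -1.8]
eef_pos: [0.5856, 0.1206, 0.0582]
ft_force: [-0.7, 0.2, -1.3]
```

```bash
python3 st.py .582 .119 .06
python3 - <<'E'
from workcell import bot
import cv2,numpy as np
for n in("scene","side"):
    c=bot.camera(n);np.save(n+".npy",c,allow_pickle=True)
s=np.load("scene.npy",allow_pickle=True).item()["pixels"];d=np.load("side.npy",allow_pickle=True).item()["pixels"]
f=lambda a:cv2.resize(a,None,fx=4,fy=4,interpolation=cv2.INTER_CUBIC)
cv2.imwrite("pics/set.png",np.hstack([f(s[160:280,340:440]),f(d[190:310,200:300])])[:,:,::-1])
E
```

```text
15.925 p [0.5856 0.1206 0.0582] j [ 28.6499  39.0982 -58.1235 -66.9602 -35.1975  20.6668] F [-0.7028  0.188  -1.3156] w 0.059008549788283855
[[-0.3979  0.1983  0.8958]
 [ 0.1113  0.9796 -0.1674]
 [-0.9107  0.0331 -0.4118]]
to go (tool) [-0.0004 -0.0022 -0.0037]
```

View pics/set.png

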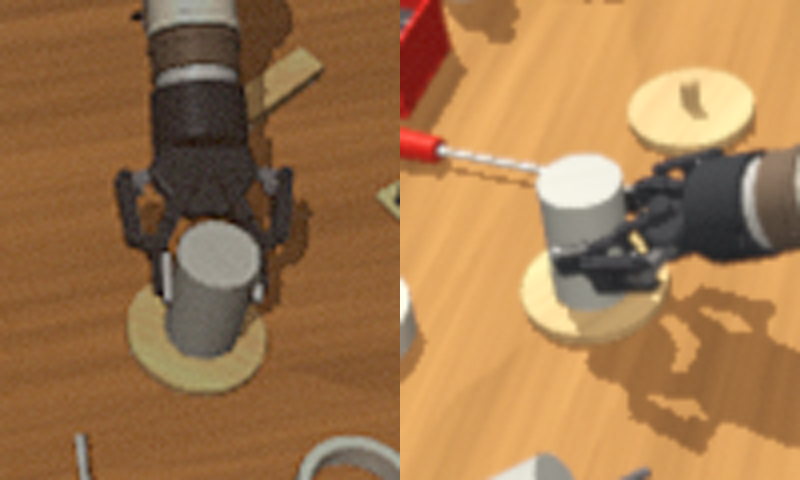

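Side view: the cup stands on the foot, rim bottom at about (592,305), with the fingers clear of the table. I'll measure the height of the cup's top to confirm it is seated.

```bash
python3 - <<'E'
from h import *
s,d=load("scene"),load("side")
cs=lambda x,y:(340+x/4,160+y/4); cd=lambda x,y:(200+(x-400)/4,190+y/4)
print("top",tri(s,cs(218,256),d,cd(581,183)))
for t in((.574,.1215,.112),(.584,.1215,.112),(.574,.1215,.117)):
    print(t,(proj(s,[t])-[340,160])*4,(proj(d,[t])-[200,190])*4+[400,0])
E
python3 -m jog '[[[0.002,0,0,0,0,0],[0,0,0,0,0,0]]]'; python3 st.py
```

```text
top (array([0.57156902, 0.12371323, 0.10779161]), np.float64(0.0050252907171803324))
(0.574, 0.1215, 0.112) [[214.60875308 253.49542426]] [[574.67126455 178.07029966]]
(0.584, 0.1215, 0.112) [[219.0956602  264.45933614]] [[560.96948297 177.05460489]]
(0.574, 0.1215, 0.117) [[215.72390354 249.58006131]] [[573.76662411 172.72315969]]
clock: 16.27
eef_pos: [0.586, 0.1205, 0.0582]
tool_rot: [0.094, 0.834, -0.04, 0.543]
ft_force: [-1.8, 0.5, 1.2]
grip_width: 0.0594
16.275 p [0.586  0.1205 0.0582] j [ 28.7246  39.4418 -58.1309 -67.5581 -35.4298  20.6906] F [-1.7585  0.4825  1.2023] w 0.05935607958145414
[[-0.3932  0.2004  0.8973]
 [ 0.1128  0.9791 -0.1693]
 [-0.9125  0.0347 -0.4076]]
```

Top is at ~0.11 m and centred within ~3 mm, with light contact force, so the cup is seated. Release and back out along the tool axis.

```bash
python3 -m jog '[[[0,0,0,0,0,0],[0,0,0,0,0,0],[0,0,0,0,0,0],[0,0,0,0,0,0],[0,0,0,0,0,0],[0,0,0,0,0,0]]]' 0.0854; python3 st.py
python3 -m jog '[[[0,0,-0.008,0,0,0],[0,0,-0.015,0,0,0],[0,0,-0.02,0,0,0],[0,0,-0.02,0,0,0],[0,0,-0.02,0,0,0],[0,0,-0.02,0,0,0],[0,0,0,0,0,0],[0,0,0,0,0,0]]]';python3 st.py
python3 - <<'E'
from workcell import bot
import cv2,numpy as np
for n in("scene","side"):
    c=bot.camera(n);np.save(n+".npy",c,allow_pickle=True)
s=np.load("scene.npy",allow_pickle=True).item()["pixels"];d=np.load("side.npy",allow_pickle=True).item()["pixels"]
f=lambda a:cv2.resize(a,None,fx=3,fy=3,interpolation=cv2.INTER_CUBIC)
cv2.imwrite("pics/end.png",np.hstack([f(s[140:300,350:480]),f(d[190:350,190:320])])[:,:,::-1])
E
```

```text
clock: 17.02
eef_pos: [0.5857, 0.1208, 0.0569]
tool_rot: [0.093, 0.834, -0.04, 0.542]
ft_force: [0.5, 0.3, -0.4]
grip_width: 0.086
17.025 p [0.5857 0.1208 0.0569] j [ 28.7228  39.5411 -58.1089 -67.496  -35.3364  20.7207] F [ 0.5306  0.2991 -0.3997] w 0.0860105049094246
[[-0.3956  0.1994  0.8965]
 [ 0.1124  0.9793 -0.1682]
 [-0.9115  0.0342 -0.4098]]
clock: 18.02
eef_pos: [0.5036, 0.1564, 0.1066]
tool_rot: [0.098, 0.836, -0.046, 0.537]
ft_force: [0.0, -0.1, -0.7]
grip_width: 0.0854
18.025 p [0.5036 0.1564 0.1066] j [ 42.1802  25.34   -62.3324 -49.7727 -47.076   31.5237] F [ 0.0179 -0.062  -0.7129] w 0.08536389591560199
[[-0.4032  0.2132  0.8899]
 [ 0.1151  0.9766 -0.1818]
 [-0.9078  0.0291 -0.4183]]
```

View pics/end.png

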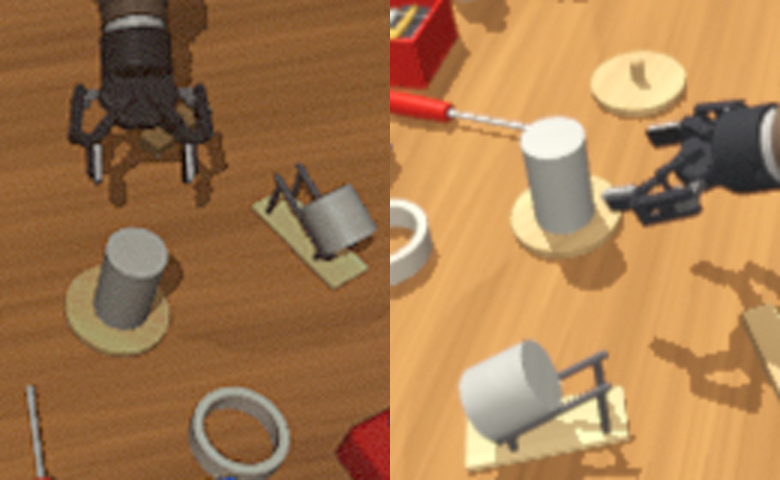

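The cup stands upright on the tall peg's foot, with its top at scene crop (136,253). The gripper is clear of it, and the shallow cup is still in its cradle.

```bash
python3 - <<'E'
from h import *
from workcell import bot
s,d=load("scene"),load("side")
print("top",tri(s,(350+136/3,140+253/3),d,(190+(554-390)/3,190+138/3)))
print(bot.job_done())
E
```

```text
top (array([0.57303227, 0.12548377, 0.10802717]), np.float64(0.005690288414296763))
the job is handed in; nothing more can be done
None
```

The deep cup is standing upside down over the tall peg with its rim on the foot, and I handed the job in at about 18 s of the 42 s allowed. `job_done` gives no verdict, so what follows rests on my own checks.

I gripped the cup across its diameter and lifted it straight up. I then turned it mouth down at height, lowered it over the peg until it touched, opened the fingers and backed off.

**Final position:** the last triangulation puts the cup's top about 4 mm from the peg axis and 108 mm above the table. The target is 112 ± 5 mm. The two camera rays miss each other by nearly 6 mm, so that height is rough and sits near the lower limit. The final picture shows the cup upright with its rim on the foot.

**Shallow cup and clearance:** the shallow cup looks unmoved in its cradle in the final picture; I did not measure its position. The gripper is clear of everything.

**Things that did not go cleanly:**
- **Joint 3:** it came close to its range limit, so I yawed the tool 20° before lowering. It ended the retreat at −62.3°, against a limit of about −62.5°.
- **Setting down:** the wrist force barely showed the contact. I judged it from the height no longer dropping and from the picture.

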